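# Show the gilded sample to the inspection camera

## Robot

A 6-joint arm with a two-finger parallel gripper is mounted at the origin on the work surface. World frame = base frame: x ahead of the robot, y to its left, z up, the work surface at z = 0. Lengths are in m, angles in degrees, forces in N, time in s.
With the tool pointing down it reaches from about 0.25 to 0.725 m from the base axis. Payload 9.7 kg.
Tool frame: the origin (TCP) lies at the very end of the fingers, on their centre line; the grasp point (between the pads) lies 19 mm behind it (bot.grip_depth is the distance from the TCP to the grasp point, in m); z points along the fingers, y is the direction in which the jaws open and shut (so a half turn about z gives the same grasp; the last joint's range is limited). The gripper opens to 85 mm and grips with 20 to 120 N. Pads are 22 mm wide; open, the fingers measure 114 mm over their backs; the gripper's body (76 mm by 85 mm) begins 54 mm behind the grasp point. The pads swing forward as they close: fully open they stand 13 mm farther back than shut.
Start: joints at [70.932, 4.979, 10.078, 95.1, 0, 90], TCP at [0.18, 0.52, 0.231] pointing down, gripper open.
Joint ranges: [-179.16, 179.16], [-48.56, 103.87], [-65.8, 70.77], [-126.05, 130.52], [-82.76, 87.17], [-180, 180]. Speed limits (degrees/s): [127.2, 127.2, 147.25, 180, 180, 180].

## Interface

Orientations are given as [roll, pitch, yaw] about the fixed x, y, z axes, in that order (R = Rz(yaw) Ry(pitch) Rx(roll)).
In Python, from workcell import telemetry, optics, order, bot gives the robot as it stands. The module is installed in compiled form; this text tells all that it offers.
- The arm moves only by the shell command python3 -m inch 'ROWS' [FORCE]. ROWS is JSON, a list of rows, each a list of 7 numbers: the shift along the tool's x, y, z in m, then the turn, a rotation vector about the tool's x, y, z in rad, then the closure, from 0 (fully open) to 1 (shut). In form: [[tx, ty, tz, rx, ry, rz, grip], ...]. A call has 1 to 12 rows; each row is the pose to reach, as a shift and turn from the pose commanded when the call began, along the tool's axes at that moment; what a row does not reach only later rows make up. A row lasts 1/12 s, in which the tool goes at most 41.7 mm and 7.16 degrees, less where a joint would pass 70% of its speed; a pose out of reach is approached as far as the arm can. A call with a gripper value outside its range is refused whole. The fingers move at their own pace and stop on an object; FORCE is the grip in N (left out, the last holds). Time passes only in rows, so rows that repeat a pose let the fingers close. It gives the time, the measured TCP pose, the force and the opening at its end, in the units of the state.
- telemetry.get_obs(): the state, without advancing time (a new reading comes with each control period).
- optics.camera(name): name is "scene" or "top" or "wrist"; returns (picture, depth): 400x640x3 uint8, red, green, blue; 400x640 float32, m along the optical axis (not along the pixel's ray), 0 where there is no reading.
- optics.camera_info(name): a dict with "camera_matrix" (3x3 intrinsics, pixels), "k1" (the pictures are not rectified: a ray, as slopes to the right and down, at radius r is drawn at 1 + k1 r^2 times it, then the intrinsics apply), "xyz" and "attitude" of the camera in the world; the wrist camera has in their place "mount" (4x4, takes a point from camera to tool coordinates, whose origin is the TCP and whose axes are the flange's). Camera axes: x right, y down, z forward; pixel columns grow to the right and rows downward; lengths in m; the calibration is good to about 2 mm. A picture is of the moment at which its call begins: read the wrist's pose just before it. camera_info takes no time and is no camera call.
- order.job_done(): hands the job in, once; it reports no verdict.
The state is a dict: "time": time; "q": joint angles; "qd": joint speeds; "joint_efforts": joint torques, N m; "ee_pos": TCP position; "tcp_rot": TCP orientation; "wrist_force": force on the tool from outside, world axes, zero at the start; "torque": the same for the moment, N m; "opening": finger opening in m.
Only numpy, scipy, OpenCV 4.12 (cv2) and the standard library are available. Lean on these libraries where they do the work, as an engineer would, in place of code of your own. Each camera call takes 0.05 s, during which the arm holds its last target. There are 200 camera calls.

## Task

First lower the lid of the leaf box fully closed, without slamming it, so that no leaf blows away. Then take the gold sample off the drying board by its bare wooden grip, without touching the gilding, and finish holding it still in the air at the inspection camera's focus point, right way up, with the gold rosette facing the lens squarely; do not let go or put it down. Leave the other two samples standing and do not push the camera.

Things in the scene. Friction and masses are not known exactly. Their poses are not given: they have to be found in the camera images.
- leaf_lid (a joint): Hinge angle of the brown wooden lid of the leaf box, rad: 0 = closed, positive = open (1.57 = upright). Starts at 0.65 to 1.15. The hinge is stiff: the lid stays where it is left and yields to some 2 to 4 N near its free edge; it can be pushed down from above on its outer face.
- leaf_box: Dark wooden box for loose gold leaf, 160 (x) x 170 (y) x 50 mm high, fixed to the table. Origin: centre of its underside; z up. The lid is hinged along its +x rim (x = +80); its front, where the lid's free edge comes down, is -x.
- leaf_lid_hinge (a point): Middle of the lid's hinge line, which runs along the box's y axis 80 mm from its origin in +x, 50 above the table. Frame turns with the lid. The lid is a board 8 thick, 160 from hinge to free edge, 170 wide, underside through the hinge line; a brass knob, under 30 across and 35 high, stands mid-width on its outer face 130 from the hinge.
- gold_sample: Loose carved sample with a GOLD rosette, standing on the cork board among three alike whose places change. Origin: centre of underside; z up, x the way the rosette faces (roughly away from the robot at the start). Foot 60 (x) x 64 (y) x 10 mm; above it a wooden panel 12 thick (x), 64 wide (y), to z = 70; on that the bare wooden grip block. 114 high in all, 130 to 270 g.
- gold_grip (a point): Centre of the gold sample's grip block, straight above the sample's origin at z = 92 mm, axes the same. The block is 22 thick (x), 44 wide (y), and spans z = 70 to 114 of the sample.
- gold_rosette: The gilded rosette on the +x face of the gold sample's panel: a gold disc 54 mm across with petals and boss, reaching from x = 6 to x = 21 in the sample's frame. This point is 12 along x and 40 up z from the sample's origin; axes the same; x points out of the gilded face.
- silver_sample: Bystander: a loose sample of the same shape and size as the gold one, with a SILVER rosette, on the same board. Origin: centre of its underside.
- red_sample: Bystander: a loose sample of the same shape and size as the gold one, with a dull RED rosette, on the same board. Origin: centre of its underside.
- cam_stand: Inspection camera stand, fixed: grey base plate 140 x 180 x 16 mm; its upright steel column (26 across, top 376 above the table) stands 250 along +x from its origin, which is on the bare table in front; the camera looks towards its -x. A carriage on the column holds the white camera tube at a height and downward tilt (6 to 23 degrees) that differ each time, both clamped stiffly.
- lens (a point): Centre of the front of the black ring light round the camera's lens (ring 60 mm across, on a white tube 42 across). x points backwards, out of the rear of the camera along its optical axis; y level; z upward, square to the axis. The camera looks along -x.
- focus (a point): Point in empty air the camera is focused on: 120 mm straight in front of the lens, along -x of lens, 160 to 275 above the table; axes as lens. Sharp within 20 mm of it with the face within 11 degrees of square and level. A sample shown rightly has its rosette's point here and its x, y, z along these axes, so it leans back by the camera's tilt.
Not all that is in view belongs to the job. What is shaped like the gold_sample but green is not meant.

How it is judged:
By the outcome, as a careful person would: the job done as asked, in the order asked, and still so for the second after the job is handed in, while the arm keeps its last pose, push and grip.
It also fails if it takes over 58 s, if anything falls off the work surface, if the arm or the gripper's body presses on something with over 40 N, if the wrist force passes 120 N, or if a joint passes its speed limit or range.

## Working session

There is one attempt and no reset: what is moved stays moved. The work goes in short steps, Python scripts to look and compute and a shell command to move; the robot and the scene stay as the last step left them, time stands still between calls to the robot, and variables do not carry over. Pictures are saved under pics/ and viewed, about 8 in all and at most 12, crops included, and the job is handed in when it is done.

```bash
mkdir -p pics; cat > h.py <<'E'
import numpy as np, cv2
from scipy.spatial.transform import Rotation as R
from workcell import telemetry, optics, order, bot
def pose():
    o=telemetry.get_obs(); return np.array(o['ee_pos']),R.from_euler('xyz',o['tcp_rot'],degrees=True)
def rays(name):
    i=optics.camera_info(name); K=np.array(i['camera_matrix']); return i,K,i['k1']
def camT(name):
    i=optics.camera_info(name); T=np.eye(4)
    if 'mount' in i:
        p,r=pose(); T[:3,:3]=r.as_matrix(); T[:3,3]=p; return T@np.array(i['mount'])
    T[:3,:3]=R.from_euler('xyz',i['attitude'],degrees=True).as_matrix(); T[:3,3]=i['xyz']; return T
def slopes(name,uv):
    i,K,k=rays(name)
    d=np.array([k,0,0,0,0.])
    return cv2.undistortPoints(np.array(uv,float).reshape(-1,1,2),K,d).reshape(-1,2)
def cloud(name,depth,T):
    v,u=np.mgrid[:400,:640]; s=slopes(name,np.stack([u,v],-1).reshape(-1,2)).reshape(400,640,2)
    P=np.concatenate([s,np.ones((400,640,1))],-1)*depth[...,None]
    return P@T[:3,:3].T+T[:3,3]
def shot(name,fn):
    T=camT(name); im,d=optics.camera(name)
    cv2.imwrite(f'pics/{fn}.png',im[...,::-1]); P=cloud(name,d,T)
    np.savez(f'pics/{fn}.npz',im=im,d=d,P=P,T=T); return im,d,P,T
E
python3 - <<'E'
from h import *
print(optics.camera_info('scene'));print(optics.camera_info('top'));print(optics.camera_info('wrist')); print(telemetry.get_obs(), bot.grip_depth)
for n in ['scene','top','wrist']: shot(n,n+'0')
a=cv2.imread('pics/scene0.png');b=cv2.imread('pics/top0.png')
cv2.imwrite('pics/both0.png',cv2.resize(np.vstack([a,b]),(480,600)))
E
```

```text
{'camera_matrix': array([[445.79319344,   0.        , 319.48064305],
       [  0.        , 445.79319344, 195.84056852],
       [  0.        ,   0.        ,   1.        ]]), 'k1': 0.016952282840727063, 'xyz': array([1.20613354, 0.35926384, 1.01764121]), 'attitude': array([-139.315988  ,    0.67262363,  113.60011408])}
{'camera_matrix': array([[367.99597473,   0.        , 325.52373415],
       [  0.        , 367.99597473, 193.23605522],
       [  0.        ,   0.        ,   1.        ]]), 'k1': 0.0012546604427885635, 'xyz': array([0.48478501, 0.07407682, 1.11858702]), 'attitude': array([-177.28612536,   -0.77257399,  -91.01411288])}
{'camera_matrix': array([[293.69040493,   0.        , 321.04892986],
       [  0.        , 293.69040493, 202.75462136],
       [  0.        ,   0.        ,   1.        ]]), 'k1': -0.023472175739327257, 'mount': array([[ 1.96739611e-04, -9.55909171e-01, -2.93662422e-01,
         7.50394998e-02],
       [ 9.99999882e-01,  5.76970487e-05,  4.82140170e-04,
        -3.02825820e-05],
       [-4.43938755e-04, -2.93662482e-01,  9.55909070e-01,
        -1.42522678e-01],
       [ 0.00000000e+00,  0.00000000e+00,  0.00000000e+00,
         1.00000000e+00]])}
{'time': 0.0, 'q': array([ 7.09321786e+01,  5.01122287e+00,  1.00328527e+01,  9.50990334e+01,
       -1.39537088e-03,  9.00006564e+01]), 'qd': array([ 0.0779209 , -0.06998623,  0.05161584,  0.0268083 ,  0.11156635,
       -0.02605452]), 'joint_efforts': array([-1.75739129e-03, -5.20393181e+01,  4.64802074e+01,  1.63002958e-02,
       -1.93354858e-04,  3.30359718e-06]), 'ee_pos': array([0.1796077 , 0.51959847, 0.23056755]), 'tcp_rot': array([-1.79922596e+02,  1.39625643e-03,  1.60931524e+02]), 'wrist_force': array([-0.09523636, -0.49724107,  0.28096206]), 'torque': array([ 0.01797355, -0.00548512, -0.00520175]), 'opening': 0.08509873451836851} 0.0187
```

View pics/scene0.png

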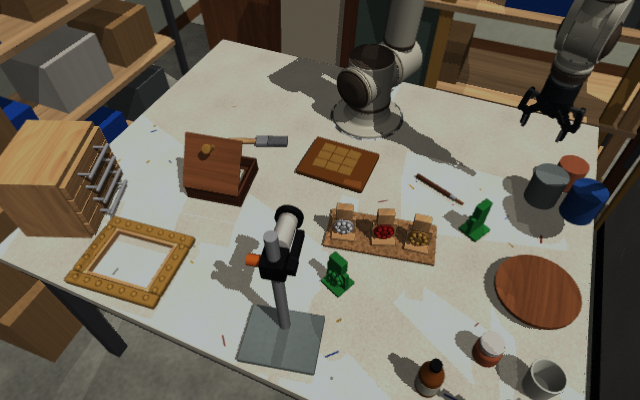

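View pics/top0.png

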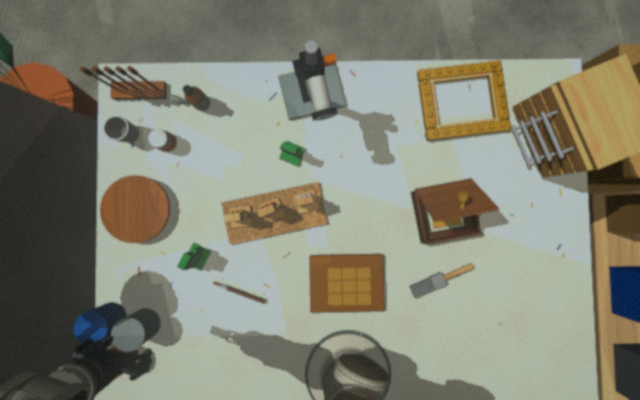

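Scene view: three samples on cork, silver rosette (343,227), red (384,231), gold (420,238). Possible confusions with gold: silver and red, the two green look-alikes (476,220) and (337,273), and the gilt frame (130,260). By the description I choose gold at (420,238). The leaf box with its open lid is at (220,170), and the inspection camera at (285,235).

```bash
python3 - <<'E'
from h import *
S=np.load('pics/scene0.npz');Tp=np.load('pics/top0.npz')
P,im=S['P'],S['im'];Q,im2=Tp['P'],Tp['im']
def pr(P,pts,n):
    print(n,[(p,np.round(np.median(P[p[1]-1:p[1]+2,p[0]-1:p[0]+2].reshape(-1,3),0),3).tolist()) for p in pts])
pr(P,[(300,120),(220,250),(420,175)],'table');pr(P,[(187,138),(240,142),(187,185),(240,188),(215,150),(205,150),(250,170),(225,198)],'lid')
pr(Q,[(600-50,250),(280,150),(200,290)],'tableTop');pr(Q,[(420,195),(470,185),(490,205),(440,210),(465,198),(425,238),(480,232)],'lidtop')
pr(Q,[(317,95),(311,70),(312,48),(290,100),(335,100)],'cam top'); pr(P,[(285,235),(290,215),(270,240)],'cam scene')
c=[cv2.resize(im[180:290,300:500,::-1],(800,440),interpolation=cv2.INTER_CUBIC)]
cv2.imwrite('pics/crop1.png',c[0])
a=cv2.resize(im[110:220,170:290,::-1],(400,366),interpolation=cv2.INTER_CUBIC)
b=cv2.resize(im[190:300,235:320,::-1],(300,388),interpolation=cv2.INTER_CUBIC)[:366]
t=cv2.resize(im2[160:260,400:510,::-1],(400,366),interpolation=cv2.INTER_CUBIC)
cv2.imwrite('pics/crop2.png',cv2.resize(np.hstack([a,t]),(800,366)))
# cork samples from top view: points above 0.05
m=(Q[...,2]>.02)&(Q[...,2]<.2);
for nm,(x0,x1,y0,y1) in dict(cork=(210,340,170,250)).items():
    for z0 in (.01,.03,.06,.09,.11):
        k=np.zeros((400,640),bool);k[y0:y1,x0:x1]=1
        k&=(Q[...,2]>z0)&(Q[...,2]<z0+.03)
        n,l,s,ce=cv2.connectedComponentsWithStats(k.astype(np.uint8))
        print(z0,[(s[i,4],np.round(np.median(Q[l==i],0),3).tolist()) for i in range(1,n) if s[i,4]>15])
E
```

```text
table [((300, 120), [0.113, -0.206, -0.0]), ((220, 250), [0.695, -0.174, 0.001]), ((420, 175), [0.222, 0.254, 0.014])]
lid [((187, 138), [0.492, -0.371, 0.171]), ((240, 142), [0.458, -0.218, 0.182]), ((187, 185), [0.567, -0.351, 0.057]), ((240, 188), [0.509, -0.21, 0.049]), ((215, 150), [0.489, -0.287, 0.153]), ((205, 150), [0.523, -0.29, 0.182]), ((250, 170), [0.435, -0.22, 0.049]), ((225, 198), [0.545, -0.245, 0.026])]
tableTop [((550, 250), [0.353, -0.623, -0.001]), ((280, 150), [0.669, 0.195, 0.0]), ((200, 290), [0.254, 0.44, -0.001])]
lidtop [((420, 195), [0.524, -0.206, 0.088]), ((470, 185), [0.55, -0.35, 0.085]), ((490, 205), [0.492, -0.364, 0.171]), ((440, 210), [0.481, -0.24, 0.156]), ((465, 198), [0.51, -0.291, 0.195]), ((425, 238), [0.4, -0.226, 0.05]), ((480, 232), [0.414, -0.389, 0.045])]
cam top [((317, 95), [0.744, 0.078, 0.305]), ((311, 70), [0.799, 0.09, 0.31]), ((312, 48), [0.82, 0.086, 0.376]), ((290, 100), [0.822, 0.161, 0.015]), ((335, 100), [0.819, 0.025, 0.015])]
cam scene [((285, 235), [0.768, 0.085, 0.307]), ((290, 215), [0.716, 0.07, 0.302]), ((270, 240), [0.831, 0.093, 0.376])]
0.01 [(np.int32(3061), [0.476, 0.208, 0.013])]
0.03 []
0.06 [(np.int32(25), [0.53, 0.12, 0.069]), (np.int32(33), [0.5, 0.199, 0.078]), (np.int32(16), [0.501, 0.233, 0.072]), (np.int32(21), [0.486, 0.323, 0.073]), (np.int32(46), [0.479, 0.291, 0.074])]
0.09 [(np.int32(19), [0.474, 0.292, 0.104])]
0.11 [(np.int32(133), [0.514, 0.116, 0.125]), (np.int32(137), [0.487, 0.221, 0.126]), (np.int32(142), [0.472, 0.312, 0.126])]
```

View pics/crop1.png

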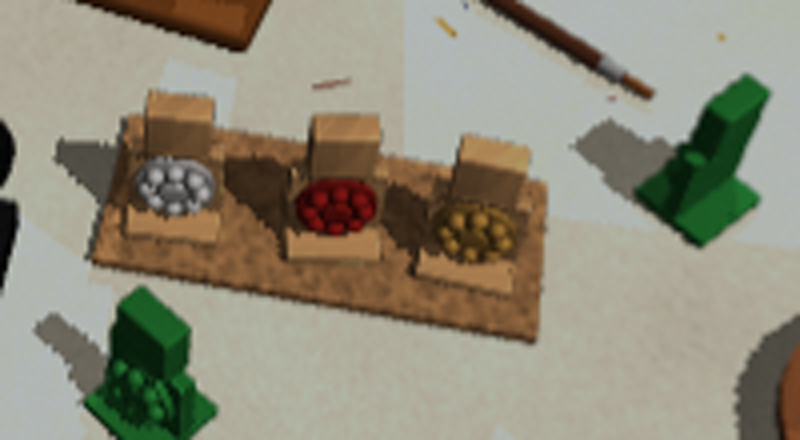

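Crop 1 shows the samples from left to right: silver (175,185), red (336,205) and gold (475,232). The gold rosette is unmistakable, with bare wooden grip block above it at (492,170). The green items lie off the board. Next I measure the lid, the lens and the gold block.

```bash
python3 - <<'E'
from h import *
from scipy.optimize import least_squares
S=np.load('pics/scene0.npz');Tp=np.load('pics/top0.npz')
# --- lid plane
for nm,D in (('scene',S),('top',Tp)):
    P=D['P']; m=(P[...,0]>.36)&(P[...,0]<.62)&(P[...,1]>-.42)&(P[...,1]<-.16)&(P[...,2]>.07)
    X=P[m]; rng=np.random.default_rng(0); best=None
    for _ in range(300):
        a=X[rng.choice(len(X),3)]; n=np.cross(a[1]-a[0],a[2]-a[0]); n/=np.linalg.norm(n)+1e-9
        k=abs((X-a[0])@n)<.003
        if best is None or k.sum()>best.sum(): best=k
    Y=X[best]; c=Y.mean(0); n=np.linalg.svd(Y-c)[2][2]; n*=np.sign(n[2])
    hd=np.cross(n,[0,0,1]); hd/=np.linalg.norm(hd); up=np.cross(hd,n); up*=np.sign(up[2])
    yawbox=np.arctan2(n[1],n[0])
    q=np.stack([(Y-c)@hd,(Y-c)@up],-1)
    lo,hi=np.percentile(q,[.5,99.5],0)
    mid=c+hd*(lo[0]+hi[0])/2
    print(nm,len(X),len(Y),'n',n.round(3),'theta',np.arccos(n[2]).round(3),'boxyaw',np.degrees(yawbox).round(2),'w',(hi-lo).round(3),'top edge mid',(mid+up*hi[1]).round(4),'low',(mid+up*lo[1]).round(4))
    print(' corners',[(c+hd*a+up*b).round(3).tolist() for a in (lo[0],hi[0]) for b in (lo[1],hi[1])])
# --- tube
W=[];B=[]
for nm,D in (('scene',S),('top',Tp)):
    P=D['P'];im=D['im'].astype(int)
    m=(P[...,0]>.6)&(P[...,0]<.9)&(P[...,1]>-.02)&(P[...,1]<.2)&(P[...,2]>.15)
    w=m&(im.min(-1)>100)&(np.ptp(im,-1)<45); b=m&(im.max(-1)<60)&(P[...,0]<.74)
    w=cv2.erode(w.astype(np.uint8),np.ones((3,3)))>0
    print(nm,w.sum(),b.sum(),P[w].min(0).round(3),P[w].max(0).round(3),P[b].min(0).round(3) if b.any() else 0,P[b].max(0).round(3) if b.any() else 0)
    W.append(P[w]);B.append(P[b])
def fit(X):
    c0=X.mean(0)
    def f(p):
        d=np.array([np.cos(p[1])*np.cos(p[0]),np.cos(p[1])*np.sin(p[0]),np.sin(p[1])])
        r=X-[c0[0],p[2],p[3]]; return np.linalg.norm(r-np.outer(r@d,d),axis=1)-.021
    s=least_squares(f,[0,.25,c0[1],c0[2]-.021],loss='soft_l1',f_scale=.002); return np.degrees(s.x[:2]).round(2),np.array([c0[0],*s.x[2:]]).round(4),np.std(s.fun).round(4)
for X in (W[0],W[1],np.vstack(W)): print(fit(X))
# gold grip top
for nm,D in (('scene',S),('top',Tp)):
    P=D['P']; m=(abs(P[...,0]-.472)<.06)&(abs(P[...,1]-.312)<.045)&(P[...,2]>.117)&(P[...,2]<.135)
    X=P[m]; r=cv2.minAreaRect((X[:,:2]*1000).astype(np.float32)); print(nm,m.sum(),X.mean(0).round(4),r)
E
```

```text
scene 2799 2129 n [0.814 0.14  0.563] theta 0.972 boxyaw 9.73 w [0.168 0.141] top edge mid [ 0.4697 -0.2972  0.1866] low [ 0.5478 -0.2838  0.0704]
 corners [[0.534, -0.201, 0.07], [0.455, -0.214, 0.187], [0.562, -0.366, 0.07], [0.484, -0.38, 0.187]]
top 2127 1890 n [0.81  0.139 0.57 ] theta 0.964 boxyaw 9.78 w [0.169 0.142] top edge mid [ 0.4687 -0.2967  0.1872] low [ 0.5483 -0.283   0.0709]
 corners [[0.534, -0.2, 0.071], [0.454, -0.213, 0.187], [0.563, -0.366, 0.071], [0.483, -0.38, 0.187]]
scene 459 280 [0.714 0.059 0.292] [0.833 0.099 0.378] [0.695 0.035 0.258] [0.74  0.11  0.313]
top 480 73 [0.714 0.055 0.29 ] [0.833 0.098 0.379] [0.697 0.037 0.288] [0.739 0.107 0.312]
(array([ 8.23, 38.51]), array([0.7651, 0.0662, 0.3064]), np.float64(0.0066))
(array([ 5.85, 52.14]), array([0.7611, 0.0676, 0.3166]), np.float64(0.007))
(array([ 4.26, 41.35]), array([0.7631, 0.0651, 0.308 ]), np.float64(0.007))
scene 154 [0.4742 0.3124 0.1245] ((471.9607849121094, 312.147216796875), (26.094181060791016, 43.46028518676758), 7.055756092071533)
top 137 [0.4711 0.3122 0.1253] ((471.0949401855469, 312.85137939453125), (21.733205795288086, 43.435791015625), 7.2271599769592285)
```

View pics/crop2.png

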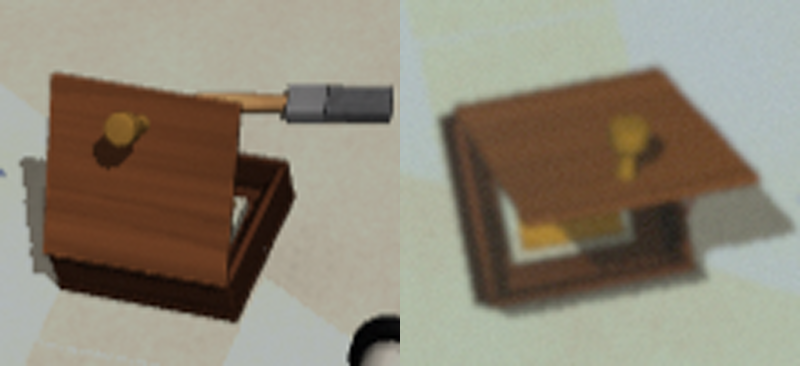

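Crop 2 shows the lid open with its knob at (122,128) in the scene half, hinge on the camera-stand side. The numbers give θ≈0.97, box yaw 9.75° and a hinge middle near (0.552,-0.283,0.05). I'll add a move helper and work out the approach.

```bash
cat >> h.py <<'E'
def go(*targets, cmd=None):
    """print tool-frame rows for world targets (xyz, euler xyz deg or Rotation) from commanded pose"""
    p,r=pose() if cmd is None else (np.array(cmd[0]),cmd[1])
    for t,e in targets:
        q=e if isinstance(e,R) else R.from_euler('xyz',e,degrees=True)
        print(np.round(np.r_[r.inv().apply(np.array(t)-p),(r.inv()*q).as_rotvec()],4).tolist())
E
python3 - <<'E'
from h import *
go(([.38,.15,.30],[180,0,125]),([.48,-.244,.25],[180,0,99.75]))
E
```

```text
[-0.3102, -0.284, -0.069, -0.001, 0.0003, 0.6271]
[-0.5334, -0.6236, -0.0186, -0.0009, 0.0005, 1.0678]
```

```bash
python3 -m inch '[[-0.31,-0.284,-0.069,0,0,0.627,1],[-0.31,-0.284,-0.069,0,0,0.627,1],[-0.31,-0.284,-0.069,0,0,0.627,1],[-0.31,-0.284,-0.069,0,0,0.627,1],[-0.31,-0.284,-0.069,0,0,0.627,1],[-0.31,-0.284,-0.069,0,0,0.627,1],[-0.31,-0.284,-0.069,0,0,0.627,1],[-0.31,-0.284,-0.069,0,0,0.627,1],[-0.31,-0.284,-0.069,0,0,0.627,1],[-0.31,-0.284,-0.069,0,0,0.627,1],[-0.31,-0.284,-0.069,0,0,0.627,1]]' 30; python3 - <<'E'
from h import *
o=telemetry.get_obs();print(o['q'].round(1),o['qd'].round(1))
go(([.48,-.244,.22],[180,0,99.75]))
E
```

```text
time: 1.07
ee_pos: [0.3816, 0.146, 0.3011]
tcp_rot: [179.9, 0.1, 124.8]
wrist_force: [0.2, 0.0, -0.2]
opening: 0.0
[ 2.100e+01 -1.190e+01  1.900e+00  1.038e+02 -1.000e-01  7.620e+01] [-10.7   2.5   3.1   1.1   1.6  -8.5]
[-0.3764, -0.1417, 0.0816, 0.0012, 0.0013, 0.4367]
```

```bash
python3 -m inch '[[-0.376,-0.142,0.08,0,0,0.437,1],[-0.376,-0.142,0.08,0,0,0.437,1],[-0.376,-0.142,0.08,0,0,0.437,1],[-0.376,-0.142,0.08,0,0,0.437,1],[-0.376,-0.142,0.08,0,0,0.437,1],[-0.376,-0.142,0.08,0,0,0.437,1],[-0.376,-0.142,0.08,0,0,0.437,1],[-0.376,-0.142,0.08,0,0,0.437,1],[-0.376,-0.142,0.08,0,0,0.437,1],[-0.376,-0.142,0.08,0,0,0.437,1],[-0.376,-0.142,0.08,0,0,0.437,1],[-0.376,-0.142,0.08,0,0,0.437,1]]'; python3 - <<'E'
from h import *
import json
o=telemetry.get_obs();print(o['q'].round(1),o['qd'].round(1))
u=np.array([np.cos(np.radians(9.75)),np.sin(np.radians(9.75))]);H=np.array([.5435,-.2335])
for th in (.97,.8,.6,.4,.2,0): 
    xy=H+u*(-.125*np.cos(th)+.008*np.sin(th)); print(th,xy.round(4),.05+.125*np.sin(th)+.008*np.cos(th)); go(([*xy,.05+.125*np.sin(th)+.008*np.cos(th)],[180,0,99.75]))
E
```

```text
time: 2.07
ee_pos: [0.479, -0.2404, 0.2187]
tcp_rot: [-179.9, -0.1, 99.8]
wrist_force: [-0.3, 0.9, -0.1]
opening: -0.0002
[-26.7   2.9   6.5  93.7   0.   53.5] [ 2.3 -2.5 -0.3  0.9  0.3  0.8]
0.97 [ 0.4804 -0.2443] 0.1576331104165891
[-0.0043, 0.0008, 0.0611, -0.0022, -0.0018, 0.0012]
0.8 [ 0.4633 -0.2473] 0.14524316503721768
[-0.0043, -0.0165, 0.0735, -0.0022, -0.0018, 0.0012]
0.6 [ 0.4463 -0.2502] 0.12718299409365685
[-0.0043, -0.0337, 0.0916, -0.0022, -0.0018, 0.0012]
0.4 [ 0.4331 -0.2525] 0.10604578074060439
[-0.0043, -0.047, 0.1128, -0.0022, -0.0018, 0.0012]
0.2 [ 0.4243 -0.254 ] 0.08267419897211259
[-0.0043, -0.0559, 0.1362, -0.0022, -0.0018, 0.0012]
0 [ 0.4203 -0.2547] 0.058
[-0.0044, -0.0599, 0.1609, -0.0022, -0.0018, 0.0012]
```

```bash
python3 -m inch '[[0,0,0.012,0,0,0,1],[0,0,0.024,0,0,0,1],[0,0,0.032,0,0,0,1],[0,0,0.037,0,0,0,1],[0,0,0.042,0,0,0,1],[0,0,0.047,0,0,0,1],[0,0,0.052,0,0,0,1],[0,0,0.056,0,0,0,1],[0,0,0.06,0,0,0,1],[0,0,0.06,0,0,0,1]]'; python3 - <<'E'
from h import *
print(telemetry.get_obs()['wrist_force'],telemetry.get_obs()['torque'])
E
```

```text
time: 2.9
ee_pos: [0.4792, -0.2392, 0.1596]
tcp_rot: [-180.0, -0.0, 100.0]
wrist_force: [0.6, 0.2, -0.8]
opening: -0.0
[ 0.60098356  0.23647446 -0.81368434] [ 0.00854402 -0.0170381   0.01004785]
```

```bash
python3 -m inch '[[0,-0.004,0.003,0,0,0,1],[0,-0.009,0.006,0,0,0,1],[0,-0.013,0.009,0,0,0,1],[0,-0.017,0.012,0,0,0,1],[0,-0.021,0.016,0,0,0,1],[0,-0.026,0.02,0,0,0,1],[0,-0.03,0.025,0,0,0,1],[0,-0.034,0.03,0,0,0,1],[0,-0.037,0.035,0,0,0,1],[0,-0.04,0.04,0,0,0,1],[0,-0.042,0.044,0,0,0,1],[0,-0.044,0.047,0,0,0,1]]'; python3 - <<'E'
from h import *
o=telemetry.get_obs();print(o['wrist_force'],o['torque'])
im,d,P,T=shot('scene','s1')
cv2.imwrite('pics/s1c.png',cv2.resize(im[100:220,150:310,::-1],(640,480),interpolation=cv2.INTER_CUBIC))
E
```

```text
time: 3.9
ee_pos: [0.4356, -0.2469, 0.1126]
tcp_rot: [-180.0, -0.0, 100.0]
wrist_force: [0.9, -0.1, 1.2]
opening: -0.0001
[ 0.94704475 -0.05897778  1.22591141] [ 0.04037252 -0.16803036  0.00678009]
```

View pics/s1c.png

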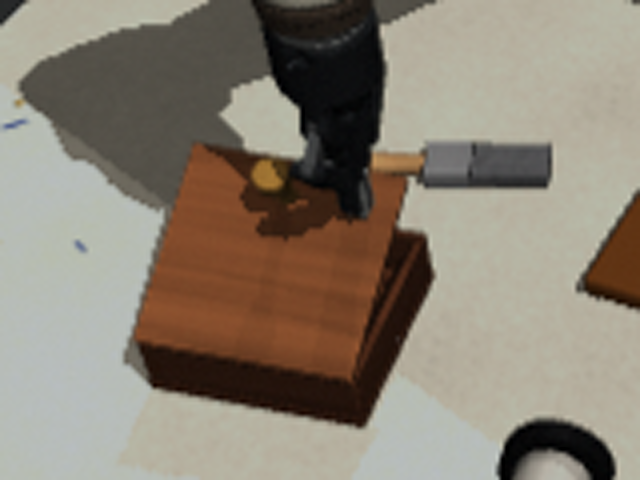

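The picture shows the closed fingers on the lid at (350,195), clear of the knob at (268,178), with the lid about half down. Continuing slowly.

```bash
python3 -m inch '[[0,-0.003,0.005,0,0,0,1],[0,-0.005,0.009,0,0,0,1],[0,-0.007,0.013,0,0,0,1],[0,-0.009,0.017,0,0,0,1],[0,-0.01,0.021,0,0,0,1],[0,-0.011,0.025,0,0,0,1],[0,-0.012,0.029,0,0,0,1],[0,-0.013,0.032,0,0,0,1],[0,-0.014,0.035,0,0,0,1],[0,-0.015,0.038,0,0,0,1],[0,-0.015,0.041,0,0,0,1],[0,-0.016,0.043,0,0,0,1]]' && python3 -m inch '[[0,0,0.002,0,0,0,1],[0,0,0.004,0,0,0,1],[0,0,0.006,0,0,0,1],[0,0,0.0075,0,0,0,1],[0,0,0.009,0,0,0,1],[0,0,0.01,0,0,0,1],[0,0,0.011,0,0,0,1],[0,0,0.012,0,0,0,1],[0,0,0.012,0,0,0,1]]'
```

```text
time: 4.95
ee_pos: [0.4201, -0.2497, 0.0699]
tcp_rot: [-180.0, -0.0, 100.0]
wrist_force: [0.2, 0.4, 1.4]
opening: -0.0
time: 5.7
ee_pos: [0.4202, -0.2497, 0.0585]
tcp_rot: [180.0, 0.0, 100.0]
wrist_force: [-1.5, 0.4, 2.4]
opening: -0.0002
```

```bash
python3 -m inch '[[0,0,0.001,0,0,0,1],[0,0,0.002,0,0,0,1],[0,0,0.003,0,0,0,1],[0,0,0.004,0,0,0,1],[0,0,0.004,0,0,0,1]]'; python3 - <<'E'
from h import *
im,d,P,T=shot('scene','s2')
for (u0,v0,u1,v1) in [(185,130,250,200)]:
    X=P[v0:v1,u0:u1].reshape(-1,3); X=X[(X[:,2]>.04)&(X[:,2]<.075)&(X[:,0]>.42)]
    A=np.c_[X[:,:2],np.ones(len(X))]; s=np.linalg.lstsq(A,X[:,2],rcond=None)[0]; print(len(X),s, X.mean(0))
E
```

```text
time: 6.12
ee_pos: [0.4204, -0.2498, 0.0581]
tcp_rot: [179.9, 0.1, 100.0]
wrist_force: [-13.5, 7.5, 34.8]
opening: -0.0002
2131 [-0.03449215 -0.01063931  0.07132117] [ 0.49439057 -0.29157944  0.05737078]
```

Firm stop at z=0.058, with the force rising to 35 N, so the lid is closed. Retreating and going to hover over the gold sample.

```bash
python3 -m inch '[[0,0,-0.004,0,0,0,1],[0,0,-0.02,0,0,0,1],[0,0,-0.05,0,0,0,1],[0,0,-0.09,0,0,0,1],[0,0,-0.13,0,0,0,1],[0,0,-0.17,0,0,0,1],[0,0,-0.2,0,0,0,1],[0,0,-0.2,0,0,0,1]]'; python3 - <<'E'
from h import *
im,d,P,T=shot('scene','s3')
X=P[130:210,180:260].reshape(-1,3); X=X[(X[:,2]>.05)&(X[:,2]<.075)&(X[:,0]>.41)]
u=np.array([np.cos(np.radians(9.75)),np.sin(np.radians(9.75))]);t=(np.array([.552,-.2828])-X[:,:2])@u
for a in np.arange(0,.16,.02): k=(t>a)&(t<a+.02); print(a.round(2),k.sum(),np.median(X[k,2]).round(4) if k.any() else 0)
print(telemetry.get_obs()['wrist_force'])
go(([.452,.312,.25],[180,0,97.1]))
# tube
W=[]
for n in ('scene0','top0','s3'):
    D=np.load(f'pics/{n}.npz');P=D['P'];im=D['im'].astype(int)
    m=(P[...,0]>.7)&(P[...,0]<.80)&(P[...,1]>-.02)&(P[...,1]<.2)&(P[...,2]>.2)&(P[...,2]<.33)
    w=m&(im.min(-1)>85)&(np.ptp(im,-1)<60); print(n,w.sum()); X=P[w]
    for a in np.arange(.7,.8,.01):
        k=(X[:,0]>a)&(X[:,0]<a+.01)
        if k.sum()>5: print(a.round(2),k.sum(),'y',X[k,1].min().round(3),X[k,1].max().round(3),'ztop',np.percentile(X[k,2],95).round(4))
E
```

```text
time: 6.83
ee_pos: [0.4216, -0.2505, 0.2608]
tcp_rot: [179.6, 0.3, 100.0]
wrist_force: [1.6, -0.2, 0.6]
opening: -0.0002
0.0 332 0.058
0.02 291 0.0582
0.04 291 0.0583
0.06 272 0.0584
0.08 276 0.0583
0.1 258 0.0582
0.12 232 0.0584
0.14 57 0.0582
[ 0.94533289  0.33539418 -0.96647632]
[0.5485, 0.1276, 0.0061, 0.0044, 0.0035, 0.0501]
scene0 546
0.7 8 y 0.034 0.078 ztop 0.3041
0.71 48 y 0.056 0.084 ztop 0.3027
0.72 63 y 0.053 0.087 ztop 0.3043
0.73 79 y 0.053 0.11 ztop 0.3063
0.74 68 y 0.05 0.091 ztop 0.3067
0.75 76 y 0.054 0.094 ztop 0.3088
0.76 70 y 0.059 0.096 ztop 0.3094
0.77 67 y 0.069 0.102 ztop 0.3113
0.78 67 y 0.076 0.1 ztop 0.3103
top0 631
0.7 21 y 0.033 0.08 ztop 0.3118
0.71 51 y 0.053 0.085 ztop 0.3038
0.72 77 y 0.051 0.087 ztop 0.3055
0.73 86 y 0.048 0.11 ztop 0.3057
0.74 83 y 0.05 0.113 ztop 0.3071
0.75 87 y 0.052 0.115 ztop 0.3083
0.76 90 y 0.055 0.117 ztop 0.3097
0.77 83 y 0.057 0.1 ztop 0.3114
0.78 42 y 0.059 0.097 ztop 0.3117
0.79 11 y 0.077 0.123 ztop 0.2802
s3 552
0.71 47 y 0.057 0.084 ztop 0.3031
0.72 66 y 0.053 0.087 ztop 0.3046
0.73 78 y 0.054 0.11 ztop 0.3059
0.74 76 y 0.05 0.091 ztop 0.3067
0.75 76 y 0.053 0.098 ztop 0.3089
0.76 65 y 0.057 0.097 ztop 0.3101
0.77 69 y 0.07 0.103 ztop 0.3108
0.78 68 y 0.078 0.105 ztop 0.3109
```

```bash
cat > lens.py <<'E'
from h import *
from scipy.optimize import least_squares
Xs=[];Bs=[]
for n in ('scene0','top0','s3'):
    D=np.load(f'pics/{n}.npz');P=D['P'];im=D['im'].astype(int)
    m=(P[...,0]>.71)&(P[...,0]<.77)&(P[...,1]>.04)&(P[...,1]<.105)&(P[...,2]>.27)&(P[...,2]<.32)&(im.min(-1)>85)&(np.ptp(im,-1)<60)
    b=(P[...,0]>.67)&(P[...,0]<.725)&(P[...,1]>.02)&(P[...,1]<.125)&(P[...,2]>.2)&(P[...,2]<.34)
    Xs.append(P[m]);Bs.append(P[b])
    if n!='s3':
        k=(P[...,0]>.7)&(P[...,0]<.95)&(P[...,1]>-.05)&(P[...,1]<.25)&(P[...,2]>.010)&(P[...,2]<.022)
        print('base',cv2.minAreaRect((P[k][:,:2]*1000).astype(np.float32)))
        k=(P[...,0]>.78)&(P[...,0]<.87)&(P[...,1]>.05)&(P[...,1]<.13)&(P[...,2]>.368)&(P[...,2]<.385)
        print('coltop',k.sum(),P[k].mean(0),cv2.minEnclosingCircle((P[k][:,:2]*1000).astype(np.float32)))
def ax(p): return np.array([np.cos(p[1])*np.cos(p[0]),np.cos(p[1])*np.sin(p[0]),np.sin(p[1])])
def fit(X):
    def f(p):
        r=X-[.74,p[2],p[3]]; d=ax(p); return np.linalg.norm(r-np.outer(r@d,d),axis=1)-.021
    s=least_squares(f,[.14,.14,.07,.285],loss='soft_l1',f_scale=.001); return s.x,np.median(abs(s.fun))
for X in Xs+[np.vstack(Xs[:2])]:
    s,e=fit(X); print(len(X),np.degrees(s[:2]).round(2),s[2:].round(4),e.round(5))
d=ax(s);c=np.array([.74,*s[2:]])
for B in Bs:
    r=B-c;t=r@d;rad=np.linalg.norm(r-np.outer(t,d),axis=1)
    k=(rad>.02)&(rad<.034); h=np.histogram(t[k],np.arange(-.06,0,.003)); print('ring t',list(zip(h[1].round(3).tolist(),h[0].tolist())), 'rmax',np.percentile(rad[k],97))
E
python3 lens.py; python3 -m inch '[[0.548,0.128,0.006,0.004,0.003,0.05,0.2],[0.548,0.128,0.006,0.004,0.003,0.05,0],[0.548,0.128,0.006,0.004,0.003,0.05,0],[0.548,0.128,0.006,0.004,0.003,0.05,0],[0.548,0.128,0.006,0.004,0.003,0.05,0],[0.548,0.128,0.006,0.004,0.003,0.05,0],[0.548,0.128,0.006,0.004,0.003,0.05,0],[0.548,0.128,0.006,0.004,0.003,0.05,0],[0.548,0.128,0.006,0.004,0.003,0.05,0],[0.548,0.128,0.006,0.004,0.003,0.05,0],[0.548,0.128,0.006,0.004,0.003,0.05,0],[0.548,0.128,0.006,0.004,0.003,0.05,0]]' && python3 -m inch '[[0,0,0,0,0,0,0],[0,0,0,0,0,0,0],[0,0,0,0,0,0,0],[0,0,0,0,0,0,0]]'; python3 - <<'E'
from h import *
print(telemetry.get_obs()['q'].round(1))
im,d,P,T=shot('wrist','w1')
m=(abs(P[...,0]-.472)<.05)&(abs(P[...,1]-.312)<.042)&(P[...,2]>.118)&(P[...,2]<.135)
X=P[m]; print(m.sum(),X.mean(0).round(4),np.median(X[:,2]),cv2.minAreaRect((X[:,:2]*1000).astype(np.float32)))
E
```

```text
base ((821.6492919921875, 98.64900207519531), (199.96939086914062, 198.9160919189453), 12.571001052856445)
coltop 171 [0.82365665 0.08877018 0.37483839] ((822.2915649414062, 88.81361389160156), 13.96560001373291)
base ((850.4956665039062, 95.5586929321289), (140.58834838867188, 179.33700561523438), 12.742650985717773)
coltop 138 [0.82102782 0.0889504  0.37504997] ((822.1607055664062, 88.76809692382812), 13.733323097229004)
403 [13.31  7.34] [0.0688 0.2844] 0.00065
468 [12.7   6.86] [0.0699 0.2843] 0.00071
406 [13.31  7.02] [0.0688 0.2843] 0.00064
871 [13.06  7.11] [0.0694 0.2843] 0.00075
ring t [(-0.06, 0), (-0.057, 0), (-0.054, 0), (-0.051, 0), (-0.048, 0), (-0.045, 0), (-0.042, 20), (-0.039, 27), (-0.036, 26), (-0.033, 34), (-0.03, 99), (-0.027, 105), (-0.024, 13), (-0.021, 21), (-0.018, 16), (-0.015, 12), (-0.012, 2), (-0.009, 0), (-0.006, 0)] rmax 0.03172301445121557
ring t [(-0.06, 0), (-0.057, 0), (-0.054, 0), (-0.051, 0), (-0.048, 0), (-0.045, 21), (-0.042, 44), (-0.039, 31), (-0.036, 35), (-0.033, 36), (-0.03, 34), (-0.027, 12), (-0.024, 21), (-0.021, 23), (-0.018, 17), (-0.015, 14), (-0.012, 6), (-0.009, 0), (-0.006, 0)] rmax 0.03186096471882689
ring t [(-0.06, 0), (-0.057, 0), (-0.054, 0), (-0.051, 0), (-0.048, 0), (-0.045, 3), (-0.042, 19), (-0.039, 26), (-0.036, 28), (-0.033, 30), (-0.03, 96), (-0.027, 109), (-0.024, 12), (-0.021, 19), (-0.018, 19), (-0.015, 10), (-0.012, 3), (-0.009, 0), (-0.006, 0)] rmax 0.031744876677291894
time: 7.88
ee_pos: [0.4472, 0.2516, 0.2476]
tcp_rot: [-179.7, -0.1, 97.1]
wrist_force: [0.6, -1.7, -0.0]
opening: 0.0852
time: 8.22
ee_pos: [0.4478, 0.2486, 0.2485]
tcp_rot: [-179.7, -0.1, 97.1]
wrist_force: [0.1, -0.3, 0.1]
opening: 0.0853
[ 28.9   0.4   7.2  97.    0.2 111.9]
1201 [0.471  0.3132 0.1254] 0.1256004859673609 ((471.3922119140625, 312.58087158203125), (21.83308219909668, 42.50840759277344), 7.504559516906738)
```

View pics/w1.png

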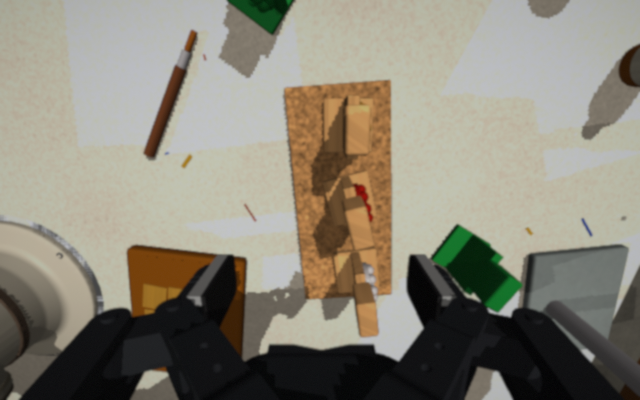

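Wrist view: gold block top at (358,130), red (357,210), silver (367,290), with the fingers clear on both sides. The gold block is at (0.471,0.3126), yaw 7.3°, top 0.1256, and all three cameras agree on that. Lens axis: yaw about 12.8°, tilt about 7.1°, focus near (0.581,0.034,0.264).

```bash
python3 - <<'E'
from h import *
go(([.4712,.3126,.2],[180,0,97.3]),([.4712,.3126,.09],[180,0,97.3]))
E
```

```text
[0.0608, 0.0311, 0.0489, -0.0042, -0.0027, -0.0049]
[0.0605, 0.0315, 0.1589, -0.0042, -0.0027, -0.0049]
```

```bash
python3 -m inch '[[0.03,0.016,0.02,-0.004,-0.003,-0.005,0],[0.0605,0.031,0.04,-0.004,-0.003,-0.005,0],[0.0605,0.031,0.049,-0.004,-0.003,-0.005,0],[0.0605,0.031,0.049,-0.004,-0.003,-0.005,0],[0.0605,0.031,0.049,-0.004,-0.003,-0.005,0],[0.0605,0.031,0.049,-0.004,-0.003,-0.005,0]]'; python3 - <<'E'
from h import *
go(([.4712,.3126,.2],[180,0,97.3]),([.4712,.3126,.09],[180,0,97.3]))
E
```

```text
time: 8.77
ee_pos: [0.4712, 0.3124, 0.2014]
tcp_rot: [179.9, -0.0, 97.3]
wrist_force: [-0.4, -0.2, 0.3]
opening: 0.0855
[0.0002, -0.0, 0.0014, 0.0013, -0.0004, 0.0002]
[0.0002, -0.0002, 0.1114, 0.0013, -0.0004, 0.0002]
```

```bash
python3 -m inch '[[0,0,0.02,0,0,0,0],[0,0,0.04,0,0,0,0],[0,0,0.06,0,0,0,0],[0,0,0.078,0,0,0,0],[0,0,0.093,0,0,0,0],[0,0,0.104,0,0,0,0],[0,0,0.11,0,0,0,0],[0,0,0.11,0,0,0,0],[0,0,0.11,0,0,0,0]]'; python3 - <<'E'
from h import *
im,d,P,T=shot('scene','s4')
cv2.imwrite('pics/s4c.png',cv2.resize(im[130:290,310:510,::-1],(700,560),interpolation=cv2.INTER_CUBIC))
E
```

```text
time: 9.52
ee_pos: [0.4713, 0.3134, 0.0911]
tcp_rot: [179.9, -0.0, 97.4]
wrist_force: [1.0, 0.1, -0.1]
opening: 0.0854
```

View pics/s4c.png

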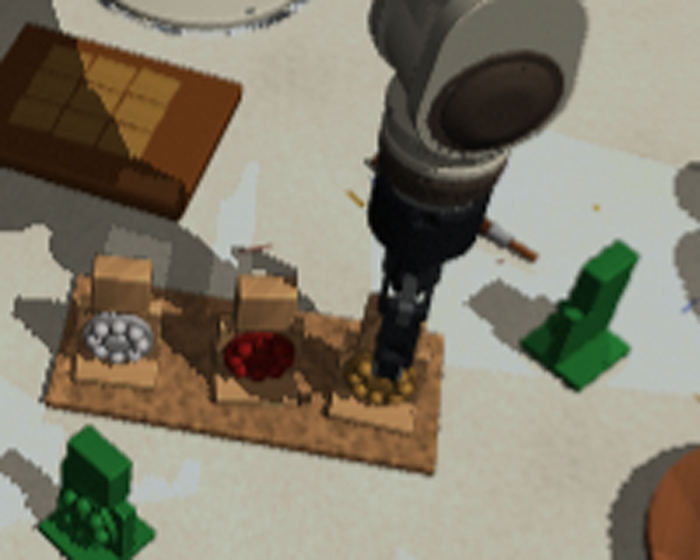

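The fingers straddle the grip, with the front finger at (395,350) standing clear in front of the rosette. Closing on the block.

```bash
python3 -m inch '[[0,0,0,0,0,0,0.3],[0,0,0,0,0,0,0.5],[0,0,0,0,0,0,0.7],[0,0,0,0,0,0,0.85],[0,0,0,0,0,0,1],[0,0,0,0,0,0,1],[0,0,0,0,0,0,1],[0,0,0,0,0,0,1],[0,0,0,0,0,0,1],[0,0,0,0,0,0,1],[0,0,0,0,0,0,1]]' 45 && python3 -m inch '[[0,0,-0.003,0,0,0,1],[0,0,-0.008,0,0,0,1],[0,0,-0.015,0,0,0,1],[0,0,-0.025,0,0,0,1],[0,0,-0.04,0,0,0,1],[0,0,-0.06,0,0,0,1],[0,0,-0.085,0,0,0,1],[0,0,-0.11,0,0,0,1],[0,0,-0.135,0,0,0,1],[0,0,-0.155,0,0,0,1],[0,0,-0.165,0,0,0,1],[0,0,-0.165,0,0,0,1]]'
```

```text
time: 10.48
ee_pos: [0.4711, 0.3136, 0.0901]
tcp_rot: [180.0, -0.0, 97.4]
wrist_force: [2.1, 0.8, 1.4]
opening: 0.0214
time: 11.48
ee_pos: [0.4716, 0.3139, 0.2587]
tcp_rot: [179.8, -0.1, 97.4]
wrist_force: [0.5, 0.6, -2.1]
opening: 0.0216
```

```bash
cat >> h.py <<'E'
def focus(yaw=12.85,tilt=7.1,F=(.5813,.0337,.2640)):
    a,b=np.radians([yaw,tilt]); fx=np.array([np.cos(b)*np.cos(a),np.cos(b)*np.sin(a),np.sin(b)]); fy=np.array([-np.sin(a),np.cos(a),0]); fz=np.cross(fx,fy)
    return np.array(F),np.c_[fx,fy,fz]
E
python3 - <<'E'
from h import *
F,M=focus(); Rt=R.from_matrix(np.c_[M[:,1],M[:,0],-M[:,2]])
t=F-Rt.apply([0,.012,.0385]); print(t,Rt.as_euler('xyz',degrees=True))
go((t+[-.03,.03,.02],Rt),(t,Rt))
E
```

```text
[0.56505077 0.02999335 0.30072156] [172.9    0.   102.85]
[-0.2599, 0.0305, -0.0624, -0.1195, 0.0041, -0.0952]
[-0.2935, 0.0564, -0.0424, -0.1195, 0.0041, -0.0952]
```

```bash
python3 -m inch '[[-0.01,0.001,-0.01,0,0,0,1],[-0.03,0.004,-0.02,-0.02,0,-0.02,1],[-0.055,0.007,-0.03,-0.04,0,-0.03,1],[-0.085,0.01,-0.04,-0.06,0.002,-0.05,1],[-0.115,0.014,-0.05,-0.08,0.003,-0.06,1],[-0.145,0.017,-0.06,-0.1,0.004,-0.08,1],[-0.175,0.02,-0.062,-0.12,0.004,-0.095,1],[-0.2,0.023,-0.062,-0.12,0.004,-0.095,1],[-0.225,0.026,-0.062,-0.12,0.004,-0.095,1],[-0.245,0.029,-0.062,-0.12,0.004,-0.095,1],[-0.26,0.03,-0.062,-0.12,0.004,-0.095,1],[-0.26,0.03,-0.062,-0.12,0.004,-0.095,1]]'; python3 - <<'E'
from h import *
F,M=focus(); Rt=R.from_matrix(np.c_[M[:,1],M[:,0],-M[:,2]])
go((F-Rt.apply([0,.012,.0385]),Rt))
E
```

```text
time: 12.48
ee_pos: [0.5341, 0.0566, 0.3165]
tcp_rot: [173.2, 0.1, 102.7]
wrist_force: [-0.1, 0.5, -2.0]
opening: 0.022
[-0.0327, 0.0224, 0.0186, -0.0056, 0.0029, -0.0028]
```

```bash
python3 -m inch '[[-0.005,0.004,0.003,-0.005,0.002,-0.002,1],[-0.012,0.009,0.007,-0.005,0.002,-0.002,1],[-0.02,0.014,0.011,-0.005,0.002,-0.002,1],[-0.027,0.018,0.015,-0.005,0.002,-0.002,1],[-0.033,0.022,0.018,-0.005,0.002,-0.002,1],[-0.033,0.022,0.018,-0.005,0.002,-0.002,1],[-0.033,0.022,0.018,-0.005,0.002,-0.002,1],[-0.033,0.022,0.018,-0.005,0.002,-0.002,1],[-0.033,0.022,0.018,-0.005,0.002,-0.002,1],[-0.033,0.022,0.018,-0.005,0.002,-0.002,1]]'; python3 - <<'E'
from h import *
F,M=focus(); Rt=R.from_matrix(np.c_[M[:,1],M[:,0],-M[:,2]])
go((F-Rt.apply([0,.012,.0385]),Rt))
im,d,P,T=shot('scene','s5'); im2,d2,P2,T2=shot('top','t5'); im3,d3,P3,T3=shot('wrist','w5')
a=cv2.resize(im[130:290,240:440,::-1],(400,320),interpolation=cv2.INTER_CUBIC)
b=cv2.resize(im3[:,:,::-1],(400,250)); c=cv2.resize(im2[40:240,240:490,::-1],(400,320),interpolation=cv2.INTER_CUBIC)
cv2.imwrite('pics/c5.png',np.vstack([np.hstack([a,c]),np.hstack([b,b*0])]))
E
```

```text
time: 13.32
ee_pos: [0.5648, 0.0329, 0.3022]
tcp_rot: [172.8, 0.0, 103.0]
wrist_force: [0.3, -0.7, -1.9]
opening: 0.0214
[-0.0029, -0.0006, 0.0014, 0.0015, -0.0002, 0.0024]
```

View pics/c5.png

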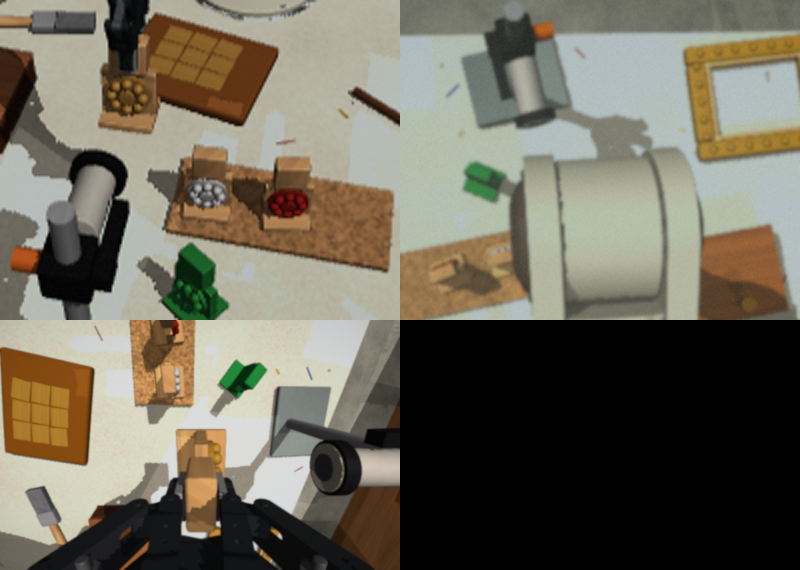

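The composite shows gold held upright opposite the lens (scene part at (128,97)), silver and red still standing, and the ring front visible to the wrist camera at (333,467). I now check the relative pose numerically from these views.

```bash
cat > chk.py <<'E'
from h import *
import sys
k=sys.argv[1]
F,M=focus(); L=F+.12*M[:,0]
def plane(X):
    for _ in range(6):
        c=X.mean(0); n=np.linalg.svd(X-c)[2][2]; e=(X-c)@n; q=abs(e)<max(.002,1.5*np.median(abs(e))); X=X[q]
    return c,n,len(X),np.std(e)
D=np.load(f'pics/w{k}.npz');P=D['P'];im=D['im'].astype(int)
q=(P-L)@M   # lens-frame coords
m=(abs(q[...,0])<.02)&(np.linalg.norm(q[...,1:],axis=-1)<.036)&(D['d']>0)
v,u=np.nonzero(m);print('px',u.min(),u.max(),v.min(),v.max())
rad=np.linalg.norm(q[...,1:],axis=-1)
f=m&(rad>.012)&(q[...,0]<.012)
print('hist',np.histogram(q[m][:,0],np.arange(-.02,.021,.004))[0])
c,n,N,e=plane(P[f]); n*=np.sign(n[0]); print('ring front plane n',n.round(3),'yaw',np.degrees(np.arctan2(n[1],n[0])).round(1),'tilt',np.degrees(np.arcsin(n[2])).round(1),N,e.round(4))
fr=m&(abs((P-c)@n)<.003); Y=(P[fr]-L)@M; (cy,cz),r=cv2.minEnclosingCircle((Y[:,1:]*1000).astype(np.float32))
print('front x off',np.median(Y[:,0]).round(4),'circle centre y,z mm',cy,cz,'r',r)
D=np.load(f'pics/s{k}.npz');P=D['P'];im=D['im'].astype(int)
q=(P-F)@M
# panel face: x = -6mm relative to the rosette point (sample x=6)
box=(abs(q[...,0])<.045)&(abs(q[...,1])<.05)&(q[...,2]>-.06)&(q[...,2]<.08)
hsv=cv2.cvtColor(D['im'],cv2.COLOR_RGB2HSV)
g=box&(hsv[...,0]>17)&(hsv[...,0]<32)&(hsv[...,1]>140)
g=cv2.morphologyEx(g.astype(np.uint8),cv2.MORPH_OPEN,np.ones((2,2)))>0
vv,uu=np.nonzero(g);print('gold',g.sum(),'px',uu.mean(),vv.mean(),'mean q',q[g].mean(0).round(4),'range',np.percentile(q[g],[3,97],0).round(3).tolist())
for nm,s in (('panel/grip front',box&(q[...,0]<.0)&(q[...,2]>-.02)&(q[...,2]<.03)&(q[...,0]>-.014)&~g),('foot top',box&(q[...,2]<-.022)&(q[...,2]>-.038)&(q[...,0]>.0)&(q[...,0]<.022))):
    if s.sum()>15:
        c,n,N,e=plane(P[s]); print(nm,N,'n in focus frame',(M.T@n).round(3),'c',((c-F)@M).round(4),e.round(4))
lo=box; Y=q[lo&(q[...,2]<-.02)]; print('foot y range',np.percentile(Y[:,1],[1,99]).round(3),'n',len(Y))
E
python3 chk.py 5
```

```text
px 495 579 191 280
hist [   0    0    0    0   33 3467 1256  577  581  348]
ring front plane n [0.975 0.207 0.081] yaw 12.0 tilt 4.7 2983 0.0009
front x off 0.0025 circle centre y,z mm -0.7219024300575256 1.3232096433639526 r 30.842910766601562
gold 118 px 304.73728813559325 178.26271186440678 mean q [0.0042 0.0063 0.0034] range [[-0.004, -0.017, -0.015], [0.008, 0.027, 0.023]]
panel/grip front 111 n in focus frame [-1.     0.    -0.008] c [-0.0064  0.0045  0.0126] 0.001
foot top 127 n in focus frame [ 0.153 -0.001  0.988] c [ 0.0105  0.0013 -0.0287] 0.0009
foot y range [-0.029  0.034] n 300
```

```bash
python3 -m inch '[[-0.002,0.001,0,0,0,0,1],[-0.003,0.002,0,0,0,0.002,1],[-0.003,0.002,0,0,0,0.002,1],[-0.003,0.002,0,0,0,0.002,1],[-0.003,0.002,0,0,0,0.002,1],[-0.003,0.002,0,0,0,0.002,1],[-0.003,0.002,0,0,0,0.002,1],[-0.003,0.002,0,0,0,0.002,1],[-0.003,0.002,0,0,0,0.002,1],[-0.003,0.002,0,0,0,0.002,1],[-0.003,0.002,0,0,0,0.002,1],[-0.003,0.002,0,0,0,0.002,1]]'; python3 - <<'E'
from h import *
shot('scene','s6');shot('wrist','w6')
P=np.load('pics/s6.npz')['P']
for n,(x,y) in dict(silver=(.514,.116),red=(.487,.221)).items():
    k=(np.hypot(P[...,0]-x,P[...,1]-y)<.05)&(P[...,2]>.12)&(P[...,2]<.135); print(n,k.sum(),P[k].mean(0).round(3))
X=P[130:210,180:260].reshape(-1,3);X=X[(X[:,2]>.05)&(X[:,2]<.075)&(X[:,0]>.41)];print('lid z',np.percentile(X[:,2],[5,50,95]).round(4))
print(telemetry.get_obs()['qd'].round(2))
E
python3 chk.py 6
```

```text
time: 14.47
ee_pos: [0.5675, 0.0302, 0.3021]
tcp_rot: [172.8, -0.0, 102.8]
wrist_force: [0.2, 0.4, -2.8]
opening: 0.0213
silver 124 [0.515 0.117 0.125]
red 131 [0.489 0.22  0.126]
lid z [0.0547 0.0584 0.0619]
[-0.01  0.07 -0.11 -0.08  0.06 -0.07]
px 494 578 186 276
hist [   0    0    0    0   29 3506 1251  598  601  361]
ring front plane n [0.975 0.209 0.08 ] yaw 12.1 tilt 4.6 3032 0.0009
front x off 0.0025 circle centre y,z mm -0.6446845531463623 1.1463261842727661 r 30.735946655273438
gold 146 px 303.7739726027397 178.65753424657535 mean q [0.0059 0.0044 0.0033] range [[0.0, -0.014, -0.018], [0.011, 0.021, 0.024]]
panel/grip front 112 n in focus frame [-1.    -0.005  0.015] c [-0.0046  0.0014  0.0138] 0.001
foot top 132 n in focus frame [ 0.065 -0.006  0.998] c [ 0.0104 -0.0018 -0.029 ] 0.0009
foot y range [-0.032  0.031] n 306
```

```bash
python3 -c "
from workcell import order; print(order.job_done())"
```

```text
the job is handed in; nothing more can be done
None
```

I closed the leaf-box lid, then lifted the gold sample by its wooden grip. It is now held still at the inspection camera's focus point with the rosette facing the lens. The job was handed in at about 14.6 s.

- **Lid:** I eased it down with closed fingers over about 3 s. It met a firm stop, where I pressed it to 35 N at the wrist. A depth check afterwards showed it flat at 58 mm, which is fully closed.
- **Grasp:** The fingers held the grip block at 45 N with the tips about 11 mm above the rosette's top edge. I saw no sign of contact with the gilding in the views I took.
- **Final pose:** The last check put the rosette within about 3 mm of the focus point. The panel was square to within about 1°, and the joints were still.
- **Bystanders:** The silver and red samples stand where they were, and the arm stayed clear of the camera stand.

**Where checks disagreed:** A rough plane fit to the ring light's front gave a downward tilt of 4.6°, against 7.1° from fitting the camera tube. I used 7.1°, because the ring fit was probably skewed by the recessed lens and 4.6° is outside the stated 6 to 23° range. The ring light's front also measured about 2.5 mm farther back than first estimated, and I corrected 2 mm of that. A first reading of the foot's top looked tilted by about 9°. The next reading gave 4°, which I put down to noise over so small an area, since the panel itself read square.

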